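Index the print carousel and hold the hidden bolt head against the nut runner

TASK

Swing the print carousel's turntable round by its upright post until the indexer clicks into its detent and leave it seated there. Then reach down into the narrow gap behind the yellow bracket, grip the hidden hex bolt head between the fingers and stop it turning against the nut runner. Finish while still holding the head still, with the turntable in its detent and the other things on the bench left where they are.

Things in the scene. Friction and masses are not known exactly. Their poses are not given: they have to be found in the camera images.
- carousel: Fixed base of the tabletop print carousel: green plate 400 x 360 x 20 mm on the table. Origin: centre of its underside, under the turntable's vertical axis. x axis: from there toward the grey indexer block on the plate's edge away from the robot; z up. Its place varies by 12 cm and its yaw by 0.35 rad either way.
- axis (a point): Point on the turntable's vertical axis, level with the top of the disc (60 mm above the table). The aluminium disc is 300 mm across. At joint value 0 the turntable's x and y axes are those of the carousel base.
- turntable (a joint): Turntable angle (rad), grows anticlockwise seen from above, range -0.35 to 1.3, starts at 0.55 to 1.15. 0 is the detent: a sprung roller sits between two rim pips. Near 0.13 it meets the first pip: about 1 Nm (7 N at the post) passes its crest at 0.07, then it drops in and is held; pushed on as hard it climbs out at -0.07. Elsewhere 0.25 Nm of friction.
- post (a point): Point on the centre line of the turning post, 20 mm below its top, 140 mm above the table: a round upright steel post, 20 mm diameter, fixed on the turntable 139 mm from the axis (at x -115, y 79 mm of the turntable's axes). A red collar 32 mm wide covers its lowest 12 mm, on the disc.
- bracket (a point): Middle of the top edge of the upright yellow bracket on the turntable, 160 mm above the table: plate 6 mm thick (x), 80 mm wide (y), 100 mm tall. x axis: the turntable's, at detent away from the robot, across the gap. On its other (-x) face an orange nut runner, 40 mm thick, reaches 67 mm out at the bolt's height.
- frame (a point): Middle of the top edge of the drum frame's dark cross plate, 130 mm above the table: 10 mm thick, 160 mm wide, parallel to the bracket. The gap between bracket and cross plate is 46 mm wide, open above and at both ends (y). Beyond it the frame carries a black drum, top 134 mm above the table.
- bolt_head (a point): Centre of the hidden brass hex bolt head in the gap, 126 mm above the table, 23 mm from the bracket and from the cross plate, 66 mm above the disc. 24 mm across flats, 27.7 across corners, 18 mm deep; a 20 mm round shank joins it to the bracket. x axis: the level bolt axis, from the bracket into the gap; y, normal to one pair of flats, and z turn with the bolt.
- bolt (a joint): Angle (rad) of the bolt about its level axis. The nut runner drags it round all the time at about 0.06 rad/s with about 0.05 Nm unless the head is held; no end stop within reach. Starts at 0 to 1.05. At 0 and every 1.047 rad one pair of flats faces the gap's two open ends; fingers closed on it at other angles hold it too.
- ink_tin: Bystander, to be left alone: small ink tin, 44 mm across, 50 mm tall, standing on a near corner of the base plate. Origin: centre of its underside.
- spare_washer: Bystander, to be left alone: steel washer 40 mm across, 8 mm thick, lying on the other near corner of the base plate. Origin: centre of its underside.
- spray_bottle: Bystander, to be left alone: spray bottle 66 mm across, 150 mm tall, on the bench to the left. Origin: centre of its underside.
- ink_jar: Bystander, to be left alone: ink jar 70 mm across, 75 mm tall, on the bench to the left. Origin: centre of its underside.
- mixing_cup: Bystander, to be left alone: white open cup 72 mm across, 80 mm tall, on the bench to the left. Origin: centre of its underside.
- brush: Bystander, to be left alone: brush lying on the bench to the right. Origin: centre of its underside.
- wrench: Bystander, to be left alone: wrench lying on the bench to the right. Origin: centre of its underside.
- brayer: Bystander, to be left alone: ink roller with a red handle lying on the bench to the right, 36 mm high. Origin: centre of its underside.

How it is judged:
On the way:
1. the turntable is seated in its detent, at rest (value of joint turntable between -0.04 and 0.04 rad and velocity of joint turntable between -0.05 and 0.05 rad/s), for 0.3 s.
At the end, for the whole second after the job is handed in: The turntable stays within 0.04 rad of the detent (joint 0); the fingers straddle and grip the bolt head (grasp point within 24 mm of its centre, more than 4 N of contact) and it does not turn (under 0.015 rad/s); the robot is still holding it (value of joint turntable between -0.04 and 0.04 rad and velocity of joint bolt between -0.015 and 0.015 rad/s and contact force between the fingers and bolt above 4 N and distance between the grasp point and bolt_head below 0.024 m); the arm keeps its last pose, push and grip.
It fails at once if a bystander on the bench or on the carousel's base is moved by more than 30 mm (distance of any of ink_tin, spare_washer, spray_bottle, ink_jar, brush, wrench, brayer, mixing_cup from where it was at the start of the episode above 0.03 m).
It also fails if it takes over 45 s, if anything falls off the work surface, if the arm or the gripper's body presses on something with over 40 N, if the wrist force passes 120 N, or if a joint passes its speed limit or range.

ROBOT

A 6-joint arm with a two-finger parallel gripper is mounted at the origin on the work surface. World frame = base frame: x ahead of the robot, y to its left, z up, the work surface at z = 0. Lengths are in m, angles in rad, forces in N, time in s.
With the tool pointing down it reaches from about 0.35 to 0.975 m from the base axis. Payload 7.1 kg.
Tool frame: the origin (TCP) lies midway between the tips of the shut fingers; the grasp point (between the pads) lies 19 mm behind it (grip_depth is the distance from the TCP to the grasp point, in m); z points along the fingers, y is the line along which they close (so a half turn about z gives the same grasp; the last joint's range is limited). The gripper opens to 88 mm and grips with 3 to 60 N. Pads are 20 mm wide; open, the fingers measure 115 mm over their backs; the gripper's body (75 mm by 178 mm) begins 61 mm behind the grasp point.
Start: joints at [1.267, 0.423, 1.63, -0, 1.089, -0.019], TCP at [0.176, 0.6, 0.223] pointing down, gripper open.
Joint ranges: [-3, 3], [-0.9, 2.11], [0.09, 2.58], [-1.31, 4.45], [0.11, 2.69], [-2.54, 2.54]. Speed limits (rad/s): [2.39, 2.39, 3.01, 3.14, 3.14, 3.14].

INTERFACE

Orientations are given as a unit quaternion [x, y, z, w].
In Python, from plant import * gives the robot as it stands.
- The arm moves only by the tool send_rows, never from a script. Its argument "series" is a list of rows, each a list of 2 entries, a list of its own where there are three numbers: the shift along the tool's x, y, z in cm, then the turn about the tool's z in rad. In form: [[[dx, dy, dz], spin], ...]. A call has exactly 5 rows; each row shifts and turns the commanded pose from where the row before left it, along the tool's axes as they then stand; what a row does not reach is not made up. A row lasts 1/8 s, in which the tool goes at most 62.5 mm and 10.7 degrees, less where a joint would pass 70% of its speed; a pose out of reach is approached as far as the arm can. A call with a gripper value outside its range is refused whole. "grip" is the closure, from -1 (fully open) to 1 (shut), set as the call begins (left out, the last holds). The fingers move at their own pace and stop on an object; "force" is the grip in N (left out, the last holds). Time passes only in rows, so rows that do not move let the fingers close, or fill a call up. It gives the time, the measured TCP pose, the force, the opening and the grip force at its end, in the units of the state.
- observe(): the state, without advancing time (a new reading comes with each control period).
- snapshot(name): name is "scene" or "side" or "wrist"; returns the picture (400x640x3 uint8, red, green, blue); there is no depth.
- camera_info(name): a dict with "fx", "fy", "cx", "cy" (pixels), "k1" (the pictures are not rectified: a ray, as slopes to the right and down, at radius r is drawn at 1 + k1 r^2 times it, then the intrinsics apply), "R" (3x3) and "t" (3): a world point X has camera coordinates R X + t; the wrist camera has in their place "tool_from_camera" (4x4, takes a point from camera to tool coordinates, whose origin is the TCP and whose axes are the flange's). Camera axes: x right, y down, z forward; pixel columns grow to the right and rows downward; lengths in m; the calibration is good to about 2 mm. A picture is of the moment at which its call begins: read the wrist's pose just before it. camera_info takes no time and is no camera call.
- finish_job(): hands the job in; it is judged then, once.
The state is a dict: "t": time; "qpos": joint angles; "qd": joint speeds; "joint_efforts": joint torques, N m; "tcp_pos": TCP position; "ee_rot": TCP orientation; "contact_force": force on the tool from outside, world axes, zero at the start; "torque": the same for the moment, N m; "gripper_width": opening from 0.0 (shut) to 1.0 (fully open); "finger_force": force on a finger pad.
Only numpy, scipy, OpenCV 4.12 (cv2) and the standard library are available. Lean on these libraries where they do the work, as an engineer would, in place of code of your own. Each camera call takes 0.05 s, during which the arm holds its last target. There are 200 camera calls.

## Working session

There is one attempt and no reset: what is moved stays moved. The work goes in short steps, Python scripts to look and compute and a tool call to move; the robot and the scene stay as the last step left them, time stands still between calls to the robot, and variables do not carry over. Pictures are saved under pics/ and viewed, at most 10 in all, crops included, and the job is handed in when it is done.

Besides the shell and the picture viewer there is one more tool, called after "Emit:" as name([rows], argument=value, ...), one row to a line, values as JSON. send_rows: Moves the arm, as the interface text tells. Its arguments: {"type":"object","properties":{"series":{"type":"array"},"grip":{"type":"number"},"force":{"type":"number"}},"required":["series"]}

```bash
mkdir -p pics; python3 - <<'E'
from plant import *
import cv2
s=observe();print({k:s[k] for k in('t','tcp_pos','ee_rot','gripper_width')})
for n in('scene','side'):
    im=snapshot(n);cv2.imwrite(f'pics/{n}0.png',im[:,:,::-1]);c=camera_info(n);print(n,c)
print(camera_info('wrist'))
a=cv2.imread('pics/scene0.png');b=cv2.imread('pics/side0.png')
E
```

```text
{'t': 0.0, 'tcp_pos': array([0.17541165, 0.59930251, 0.22191905]), 'ee_rot': array([ 1.41914733e-01,  9.89878593e-01, -7.52414294e-04, -1.12385819e-04]), 'gripper_width': 1.0045558850455554}
scene {'fx': 426.18427774571074, 'fy': 426.18427774571074, 'cx': 323.44548254823053, 'cy': 202.74663263687006, 'k1': 0.014675422226317127, 'R': array([[ 0.72959584,  0.68342287, -0.02496201],
       [ 0.37334576, -0.42862   , -0.82273801],
       [-0.57297719,  0.59094677, -0.5678724 ]]), 't': array([-0.32971879, -0.0956349 ,  2.06202481])}
side {'fx': 472.03788294411214, 'fy': 472.03788294411214, 'cx': 320.12322156822654, 'cy': 200.42070184763975, 'k1': -0.039571272234944756, 'R': array([[ 0.85067359, -0.52564037,  0.00752665],
       [-0.35202441, -0.58021773, -0.7344564 ],
       [ 0.39042703,  0.62213309, -0.67861414]]), 't': array([-0.43023856,  0.2446718 ,  1.54038229])}
{'fx': 350.038709000187, 'fy': 350.038709000187, 'cx': 318.93720236748084, 'cy': 200.96232941480483, 'k1': -0.06639151513784808, 'tool_from_camera': array([[-8.10238381e-04, -9.53494202e-01, -3.01410270e-01,
         8.28513032e-02],
       [ 9.99999493e-01, -5.92363311e-04, -8.14248925e-04,
         5.74749530e-04],
       [ 5.97837243e-04, -3.01410777e-01,  9.53494198e-01,
        -1.62112910e-01],
       [ 0.00000000e+00,  0.00000000e+00,  0.00000000e+00,
         1.00000000e+00]])}
```

View pics/scene0.png

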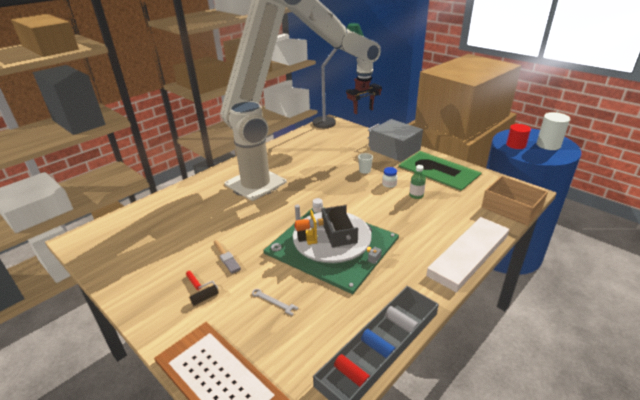

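View pics/side0.png

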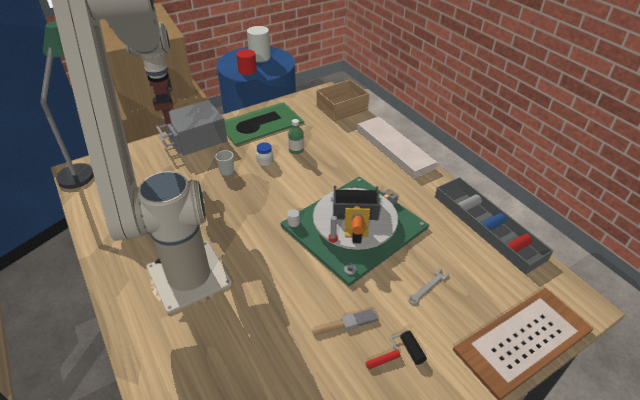

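```bash
cat > h.py <<'E'
from plant import *
import cv2, numpy as np
from scipy.spatial.transform import Rotation as Rot
def cam(n,s=None):
    c=camera_info(n);K=np.array([[c['fx'],0,c['cx']],[0,c['fy'],c['cy']],[0,0,1]]);D=np.array([c['k1'],0,0,0.])
    if n=='wrist':
        s=s or observe();T=np.eye(4);T[:3,:3]=Rot.from_quat(s['ee_rot']).as_matrix();T[:3,3]=s['tcp_pos']
        M=np.linalg.inv(T@c['tool_from_camera']);return K,D,M[:3,:3],M[:3,3]
    return K,D,c['R'],c['t']
def plane(C,px,z):
    K,D,R,t=C;p=cv2.undistortPoints(np.array(px,float).reshape(-1,1,2),K,D)[:,0]
    d=np.c_[p,np.ones(len(p))]@R;o=-R.T@t
    return o+d*((z-o[2])/d[:,2])[:,None]
def proj(C,X):
    K,D,R,t=C;return cv2.projectPoints(np.array(X,float).reshape(-1,1,3),cv2.Rodrigues(R)[0],t,K,D)[0][:,0]
E
python3 - <<'E'
from h import *
for n,box in(('scene',(255,195,405,295)),('side',(270,170,435,285))):
    C=cam(n);im=cv2.imread(f'pics/{n}0.png');hsv=cv2.cvtColor(im,cv2.COLOR_BGR2HSV)
    m=cv2.inRange(hsv,(55,60,20),(90,255,200));x0,y0,x1,y1=box
    mm=np.zeros_like(m);mm[y0:y1,x0:x1]=m[y0:y1,x0:x1]
    ys,xs=np.nonzero(mm);P=plane(C,np.c_[xs,ys],0.02)[:,:2]
    r=cv2.minAreaRect((P*1000).astype(np.float32));print(n,r,cv2.boxPoints(r).round())
    w=cv2.inRange(hsv,(0,0,130),(180,60,255));q=np.zeros_like(w);q[y0:y1,x0:x1]=w[y0:y1,x0:x1]
    k=max(cv2.findContours(q,0,2)[0],key=cv2.contourArea)[:,0]
    P=plane(C,k,.06)[:,:2];h=cv2.convexHull((P*1000).astype(np.float32));print(cv2.fitEllipse(h))
    c=im[y0-5:y1+5,x0-5:x1+5];cv2.imwrite(f'pics/{n}c.png',cv2.resize(c,None,fx=4.4,fy=4.4,interpolation=2))
    print(x0-5,y0-5)
E
```

```text
scene ((596.0349731445312, -105.86062622070312), (396.70684814453125, 362.9803771972656), 9.385499954223633) [[ 371.   41.]
 [ 430. -317.]
 [ 821. -253.]
 [ 762.  106.]]
((594.0814208984375, -102.0452880859375), (300.698974609375, 305.064453125), 174.7301483154297)
250 190
side ((583.387451171875, -106.74871826171875), (403.2947692871094, 362.4283447265625), 9.495116233825684) [[ 355.   39.]
 [ 414. -319.]
 [ 812. -252.]
 [ 752.  105.]]
((504.2806091308594, -36.12895202636719), (82.32818603515625, 228.95077514648438), 143.12359619140625)
265 165
```

View pics/sidec.png

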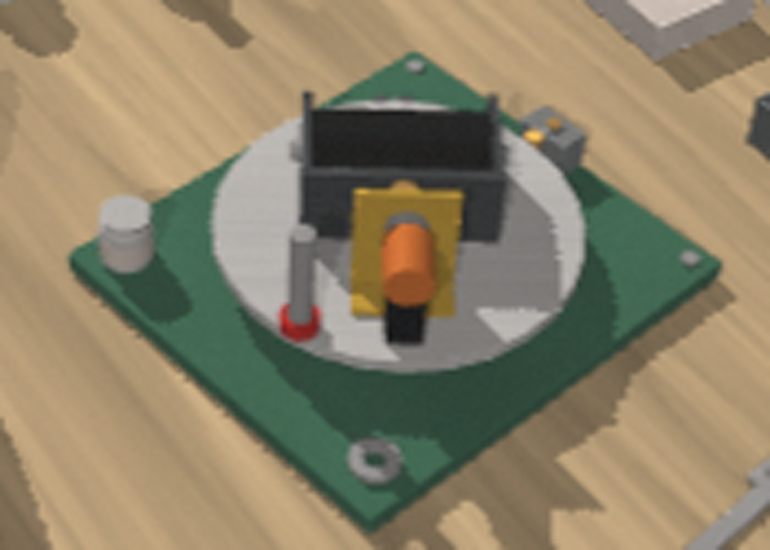

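View pics/scenec.png

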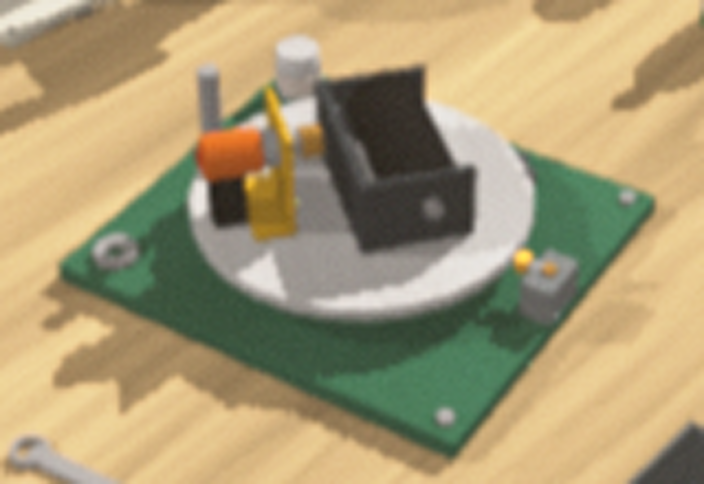

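The side crop shows the post top at about (334,218) px, red collar at (333,238), bracket and nut runner in front of the drum frame, tin and washer on the near corners. The scene crop shows the post top at (297,206), indexer at far right edge.

```bash
python3 - <<'E'
from h import *
A=np.array([.590,-.106]);yaw=np.radians(9.44)
for n,p in(('scene',(297.3,206.5)),('side',(334.1,218.3))):
    X=plane(cam(n),[p],.16)[0];d=X[:2]-A;print(n,X,np.hypot(*d),np.arctan2(d[1],d[0])-yaw-np.arctan2(.079,-.115))
# indexer yaw check
for th in(0,.3,.5,.6,.7,.8):
    a=yaw+th+np.arctan2(.079,-.115);print(th,A+.139*np.array([np.cos(a),np.sin(a)]))
# tin
for n,p in(('scene',(250+297/4.4,190+45/4.4)),('side',(265+126/4.4,165+212/4.4))):print(plane(cam(n),[p],.07))
E
```

```text
scene [ 0.46788042 -0.1558001   0.16      ] 0.13188344395668625 -5.458815638864902
side [ 0.45923541 -0.15822258  0.16      ] 0.14080687808473494 -5.466068801175546
0 [ 0.46407183 -0.04715192]
0.3 [ 0.45230543 -0.0869946 ]
0.5 [ 0.45127436 -0.11472913]
0.6 [ 0.45283887 -0.12853498]
0.7 [ 0.45577385 -0.14211566]
0.8 [ 0.46004997 -0.15533549]
[[0.40279125 0.01821586 0.07      ]]
[[0.40286997 0.0114265  0.07      ]]
```

Emit:
send_rows([
  [[-3.26,-4.31,0],0],
  [[-3.26,-4.31,0],0],
  [[-3.26,-4.31,0],0],
  [[-3.26,-4.31,0],0],
  [[-3.26,-4.31,0],0],
])

```text
t: 0.72
tcp_pos: [0.2717, 0.3455, 0.2225]
ee_rot: [0.142, 0.99, -0.0, 0.0]
contact_force: [0.7, 0.3, 0.7]
gripper_width: 0.999
finger_force: 0.0
```

Emit:
send_rows([
  [[-3.26,-4.31,0],0],
  [[-3.26,-4.31,0],0],
  [[-3.26,-4.31,0],0],
  [[-3.26,-4.31,0],0],
  [[-3.26,-4.31,0],0],
])

```text
t: 1.35
tcp_pos: [0.3676, 0.0929, 0.2228]
ee_rot: [0.142, 0.99, 0.0, 0.0]
contact_force: [-0.1, -0.3, -0.4]
gripper_width: 0.998
finger_force: 0.0
```

Emit:
send_rows([
  [[-3.26,-4.31,0],0],
  [[-3.26,-4.31,0],0],
  [[-3.26,-4.31,0],0],
  [[-3.26,-4.31,0],0],
  [[-3.26,-4.31,0],0],
])

```text
t: 1.98
tcp_pos: [0.4634, -0.1599, 0.2225]
ee_rot: [0.142, 0.99, 0.0, -0.0]
contact_force: [-0.1, 0.1, 0.0]
gripper_width: 1.0
finger_force: 0.0
```

Emit:
send_rows([
  [[0,0,0],-0.15],
  [[0,0,0],-0.15],
  [[0,0,0],-0.15],
  [[0,0,0],0],
  [[0,0,0],0],
], grip=-0.15)

```text
t: 2.6
tcp_pos: [0.4631, -0.1579, 0.2226]
ee_rot: [-0.081, 0.997, 0.0, -0.0]
contact_force: [0.6, -0.1, 1.2]
gripper_width: 0.576
finger_force: 0.0
```

```bash
python3 - <<'E'
from h import *
s=observe();print(s['t'],s['tcp_pos'],s['ee_rot'],s['gripper_width'],Rot.from_quat(s['ee_rot']).as_matrix())
C=cam('wrist',s);im=snapshot('wrist');cv2.imwrite('pics/w1.png',im[:,:,::-1])
A=np.array([.590,-.106]);a=np.radians(9.44)+.82+np.arctan2(.079,-.115);P=A+.139*np.array([np.cos(a),np.sin(a)])
print(P,proj(C,[[*P,.16]]))
E
```

```text
2.6 [ 0.46309976 -0.15793962  0.22255626] [-8.11198740e-02  9.96704339e-01  5.96469264e-05 -1.51199792e-04] 0.5760118811904362 [[-9.86839086e-01 -1.61705043e-01 -3.11080080e-04]
 [-1.61705079e-01  9.86839125e-01  9.43700844e-05]
 [ 2.91725876e-04  1.43431317e-04 -9.99999947e-01]]
[ 0.46106261 -0.15792445] [[319.21271569 214.53000249]]
```

View pics/w1.png

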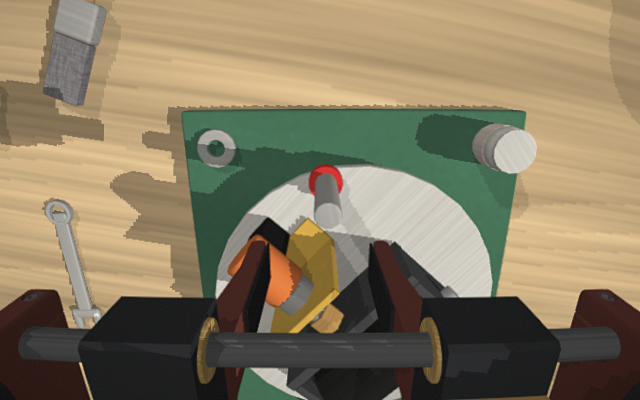

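The wrist view shows the post top at (328,213), plate near corners at (181,110) and (526,111), the bracket and runner clear of the post's finger positions.

```bash
python3 - <<'E'
from h import *
s=observe();C=cam('wrist',s)
P=plane(C,[(328,213)],.16)[0][:2];c=plane(C,[(181.5,109.5),(526,111)],.02)[:,:2]
e=c[1]-c[0];yaw=np.arctan2(-e[0],e[1]);A=c.mean(0)+.2*np.array([np.cos(yaw),np.sin(yaw)])
d=P-A;th=np.arctan2(d[1],d[0])-yaw-np.arctan2(.079,-.115)+2*np.pi
print(P,c,np.hypot(*e),yaw,A,np.hypot(*d),th, Rot.from_quat(s['ee_rot']).as_matrix()[:2,:2].T@(P-s['tcp_pos'][:2]))
E
```

```text
[ 0.4591156  -0.15220388] [[ 0.42106586 -0.30730603]
 [ 0.36382722  0.04386397]] 0.3558042009102688 0.16157327777599498 [ 0.58984162 -0.09954679] 0.14093283183728358 0.8232670113046021 [0.00307438 0.0063241 ]
```

Emit:
send_rows([
  [[0.3,0.6,2],0],
  [[0,0,3],0],
  [[0,0,3],0],
  [[0,0,2],0],
  [[0,0,0],0],
])

```text
t: 3.28
tcp_pos: [0.4583, -0.1522, 0.1215]
ee_rot: [-0.082, 0.997, 0.001, -0.001]
contact_force: [-0.3, 0.6, -0.3]
gripper_width: 0.573
finger_force: 0.0
```

Emit:
send_rows([
  [[0,0,0],0],
  [[0,0,0],0],
  [[0,0,0],0],
  [[0,0,0],0],
  [[0,0,0],0],
], grip=1, force=10)

```text
t: 3.9
tcp_pos: [0.4596, -0.1527, 0.1232]
ee_rot: [-0.082, 0.997, -0.0, 0.0]
contact_force: [-0.2, 0.5, 6.0]
gripper_width: 0.225
finger_force: 10.0
```

```bash
python3 - <<'E'
from h import *
A=np.array([.590,-.102]);yaw=.163;s=observe();M=Rot.from_quat(s['ee_rot']).as_matrix()[:2,:2]
p0=s['tcp_pos'][:2];d=p0-A;a0=np.arctan2(d[1],d[0]);a1=yaw+np.arctan2(.079,-.115)-2*np.pi
print(np.hypot(*d),a0-a1)
a=np.linspace(a0,a1,11);p=A+np.linspace(np.hypot(*d),.139,11)[:,None]*np.c_[np.cos(a),np.sin(a)]
print((np.diff(p,axis=0)@M*100).round(2).tolist(),p[-1])
E
```

```text
0.13986653339039987 0.8096896465481409
[[0.18, 1.12], [0.09, 1.13], [-0.0, 1.13], [-0.1, 1.13], [-0.19, 1.11], [-0.28, 1.09], [-0.36, 1.07], [-0.45, 1.03], [-0.53, 0.99], [-0.61, 0.95]] [ 0.46417554 -0.0429305 ]
```

Emit:
send_rows([
  [[0.18,1.12,0],0],
  [[0.09,1.13,0],0],
  [[0,1.13,0],0],
  [[-0.1,1.13,0],0],
  [[-0.19,1.11,0],0],
])

```text
t: 4.53
tcp_pos: [0.4502, -0.0963, 0.1227]
ee_rot: [-0.083, 0.997, 0.0, -0.0]
contact_force: [-1.3, -2.6, 2.3]
gripper_width: 0.222
finger_force: 10.0
```

Emit:
send_rows([
  [[-0.28,1.09,0],0],
  [[-0.36,1.07,0],0],
  [[-0.45,1.03,0],0],
  [[-0.53,0.99,0],0],
  [[-0.61,0.95,0],0],
])

```text
t: 5.15
tcp_pos: [0.4634, -0.0426, 0.1224]
ee_rot: [-0.083, 0.997, -0.0, -0.001]
contact_force: [-1.6, -3.4, -0.7]
gripper_width: 0.221
finger_force: 10.0
```

Emit:
send_rows([
  [[0,0,0],0],
  [[0,0,0],0],
  [[0,0,0],0],
  [[0,0,0],0],
  [[0,0,0],0],
])

```text
t: 5.78
tcp_pos: [0.4642, -0.0408, 0.1224]
ee_rot: [-0.082, 0.997, 0.001, 0.0]
contact_force: [2.0, 10.0, -2.1]
gripper_width: 0.227
finger_force: 10.0
```

```bash
python3 - <<'E'
from h import *
s=observe();C=cam('wrist',s);im=snapshot('wrist');cv2.imwrite('pics/w2.png',im[:,:,::-1])
im=cv2.cvtColor(im,cv2.COLOR_RGB2BGR);sd=snapshot('side')[160:300,260:440,::-1];cv2.imwrite('pics/s2.png',cv2.resize(sd,None,fx=4,fy=4,interpolation=2))
print(s['tcp_pos'],s['contact_force'])
E
```

```text
[ 0.46423625 -0.04083204  0.12239443] [ 2.00702813 10.04274471 -2.12675083]
```

View pics/w2.png

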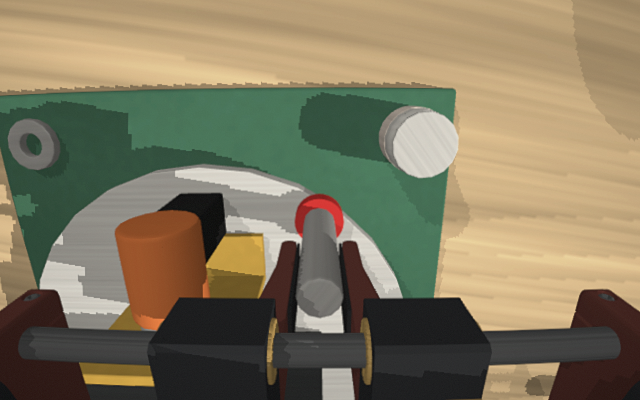

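The force (+10 N in y on the tool) says the detent is pulling the post further in, so I ease with it until it's balanced.

Emit:
send_rows([
  [[-0.08,0.12,0],0],
  [[-0.08,0.12,0],0],
  [[0,0,0],0],
  [[0,0,0],0],
  [[0,0,0],0],
])

```text
t: 6.5
tcp_pos: [0.4645, -0.0401, 0.1224]
ee_rot: [-0.082, 0.997, 0.0, -0.0]
contact_force: [-1.3, 1.4, -4.5]
gripper_width: 0.228
finger_force: 10.0
```

Emit:
send_rows([
  [[0,0,0],0],
  [[0,0,0],0],
  [[0,0,0],0],
  [[0,0,-1],0],
  [[0,0,-3],0],
], grip=-0.15)

```text
t: 7.12
tcp_pos: [0.4641, -0.0402, 0.1626]
ee_rot: [-0.083, 0.997, 0.0, -0.001]
contact_force: [-0.3, 0.0, -0.2]
gripper_width: 0.574
finger_force: 0.0
```

Emit:
send_rows([
  [[0,0,-5],0],
  [[-3,-1.5,-4],0],
  [[-5,-2.5,-4],0],
  [[-5,-2.5,0],0],
  [[-5,-2.5,0],0],
])

```text
t: 7.75
tcp_pos: [0.6543, -0.0985, 0.291]
ee_rot: [-0.083, 0.997, -0.0, 0.001]
contact_force: [0.1, -0.7, -0.8]
gripper_width: 0.575
finger_force: 0.0
```

Emit:
send_rows([
  [[0,0,0],0],
  [[0,0,0],0],
  [[0,0,0],0],
  [[0,0,0],0],
  [[0,0,0],0],
])

```text
t: 8.38
tcp_pos: [0.6521, -0.0977, 0.2895]
ee_rot: [-0.083, 0.997, -0.0, 0.0]
contact_force: [-0.4, 0.2, -0.2]
gripper_width: 0.576
finger_force: 0.0
```

```bash
python3 - <<'E'
from h import *
s=observe();im=snapshot('wrist');cv2.imwrite('pics/w3.png',im[:,:,::-1]);print(s['tcp_pos'],s['ee_rot'],s['gripper_width'],s['contact_force'])
for n in('scene','side'):cv2.imwrite(f'pics/{n}3.png',snapshot(n)[:,:,::-1])
E
```

```text
[ 0.65210448 -0.0977058   0.28954131] [-8.26113394e-02  9.96581815e-01 -4.79301893e-05  2.23519456e-04] 0.5755405566916162 [-0.38167143  0.15502305 -0.16356671]
```

View pics/w3.png

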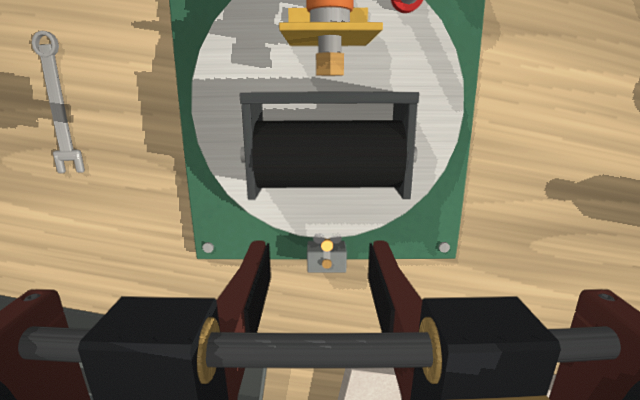

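The wrist view shows the gap from above: bracket top edge at rows 38–45 (cols 280–382), brass head at (317–344, 52–75), cross plate at rows 93–104 (cols 240–419), with the indexer roller at (327,245) in place.

```bash
python3 - <<'E'
from h import *
s=observe();C=cam('wrist',s);T=Rot.from_quat(s['ee_rot']).as_matrix()[:2,:2]
im=cv2.imread('pics/w3.png');print(im[20:110:2,360][:, :].tolist()[:20])
f=plane(C,[(240,93),(419,93.5)],.13)[:,:2];b=plane(C,[(281,45.5),(382,45.5)],.16)[:,:2]
yf=np.arctan2(*( (f[1]-f[0])*[-1,1]));yb=np.arctan2(*((b[1]-b[0])*[-1,1]));print('yaw',yf,yb)
y=.163;u=np.array([np.cos(y),np.sin(y)])
print('bolt from frame',f.mean(0)-.023*u,'from bracket',b.mean(0)+.023*u)
print('gap',(f.mean(0)-b.mean(0))@u)
h=plane(C,[(330.5,53),(330.5,75)],.138)[:,:2];print('head top',h, h.mean(0))
r=plane(C,[(327,245)],.06);print('roller',r)
print('tool yaw',np.arctan2(-T[0,1],T[1,1]))
bp=(f.mean(0)-.023*u+b.mean(0)+.023*u)/2
print('delta tool cm',T.T@(bp-s['tcp_pos'][:2])*100)
E
```

```text
[[68, 153, 192], [71, 159, 199], [78, 175, 220], [78, 174, 218], [77, 171, 216], [46, 105, 132], [37, 86, 108], [39, 89, 111], [39, 90, 111], [39, 89, 109], [36, 88, 110], [37, 88, 110], [35, 85, 107], [154, 168, 174], [174, 182, 186], [172, 181, 184], [178, 186, 189], [176, 184, 188], [172, 180, 184], [180, 188, 191]]
yaw 0.16299227789469561 0.16649443041462728
bolt from frame [ 0.54799855 -0.10548257] from bracket [ 0.55798387 -0.10355356]
gap 0.03583399708013081
head top [[ 0.53876354 -0.10680736]
 [ 0.55617092 -0.10377246]] [ 0.54746723 -0.10528991]
roller [[ 0.74693445 -0.07211722  0.06      ]]
tool yaw 0.16525938049948677
delta tool cm [9.91302117 0.97902159]
```

The dark band (rows 30–45) is the bracket's shaded face, so its top edge is at row ~30; the frame and head estimates agree: bolt at about (0.5475, −0.1053).

Emit:
send_rows([
  [[3,0.3,0],0],
  [[4,0.4,2],0],
  [[3.45,0.27,3],0],
  [[0,0,3.5],0],
  [[0,0,0],0],
], grip=-0.4)

```text
t: 9.15
tcp_pos: [0.546, -0.1053, 0.2022]
ee_rot: [-0.082, 0.997, 0.001, -0.002]
contact_force: [1.0, 0.1, 0.1]
gripper_width: 0.701
finger_force: 0.0
```

Emit:
send_rows([
  [[0,0,0],0],
  [[0,0,0],0],
  [[0,0,0],0],
  [[0,0,0],0],
  [[0,0,0],0],
])

```text
t: 9.78
tcp_pos: [0.5479, -0.1055, 0.2042]
ee_rot: [-0.083, 0.997, -0.0, 0.0]
contact_force: [-0.5, 0.1, 0.5]
gripper_width: 0.699
finger_force: 0.0
```

```bash
python3 - <<'E'
from h import *
s=observe();C=cam('wrist',s);im=snapshot('wrist');print(s['tcp_pos'],s['gripper_width'])
cv2.imwrite('pics/w4.png',im[:,:,::-1])
p=s['tcp_pos'];T=Rot.from_quat(s['ee_rot']).as_matrix()
print('bolt expected px',proj(C,[[.5475,-.1053,.14],[.5475,-.1053,.126]]))
E
```

```text
[ 0.54792459 -0.10554695  0.20423502] 0.6994274461889588
bolt expected px [[319.19707021 215.8894314 ]
 [319.19264451 209.28935396]]
```

View pics/w4.png

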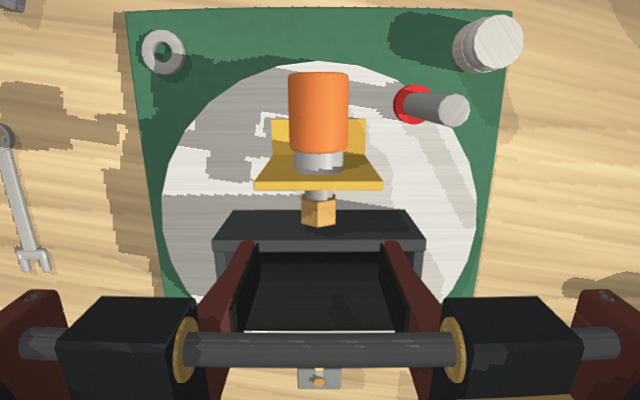

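The view shows the head centred at (319,212) as predicted, bracket edge at row 189 and cross plate at row 238 on either side. Going down.

Emit:
send_rows([
  [[0,0,2],0],
  [[0,0,2.5],0],
  [[0,0,2.5],0],
  [[0,0,1.7],0],
  [[0,0,1],0],
])

```text
t: 10.45
tcp_pos: [0.5476, -0.1055, 0.1062]
ee_rot: [-0.083, 0.997, 0.0, -0.0]
contact_force: [0.0, -0.4, -0.3]
gripper_width: 0.695
finger_force: 0.0
```

Emit:
send_rows([
  [[0,0,0],0],
  [[0,0,0],0],
  [[0,0,0],0],
  [[0,0,0],0],
  [[0,0,0],0],
], grip=1, force=15)

```text
t: 11.08
tcp_pos: [0.5482, -0.1059, 0.1076]
ee_rot: [-0.083, 0.997, -0.0, 0.0]
contact_force: [-0.1, -2.6, 2.3]
gripper_width: 0.282
finger_force: 15.0
```

Emit:
send_rows([
  [[0,0,0],0],
  [[0,0,0],0],
  [[0,0,0],0],
  [[0,0,0],0],
  [[0,0,0],0],
], force=25)

```text
t: 11.7
tcp_pos: [0.5482, -0.1059, 0.1075]
ee_rot: [-0.083, 0.997, -0.0, 0.0]
contact_force: [-1.2, -3.6, 5.5]
gripper_width: 0.28
finger_force: 25.0
```

Emit:
send_rows([
  [[0,0,0],0],
  [[0,0,0],0],
  [[0,0,0],0],
  [[0,0,0],0],
  [[0,0,0],0],
])

```text
t: 12.32
tcp_pos: [0.5482, -0.1058, 0.1075]
ee_rot: [-0.083, 0.997, -0.0, 0.0]
contact_force: [-1.6, -3.2, 5.6]
gripper_width: 0.28
finger_force: 25.0
```

```bash
python3 - <<'E'
from h import *
s=observe();print(s['tcp_pos'],s['contact_force'],s['torque'],s['gripper_width'])
im=snapshot('wrist');cv2.imwrite('pics/w5.png',im[:,:,::-1]);C5=cam('wrist',s)
b=cv2.imread('pics/side3.png');a=np.ascontiguousarray(snapshot('side')[:,:,::-1])
def red(i,box):
    h=cv2.cvtColor(i,cv2.COLOR_BGR2HSV);m=cv2.inRange(h,(0,150,80),(5,255,255))|cv2.inRange(h,(172,150,80),(180,255,255))
    x0,y0,x1,y1=box;ys,xs=np.nonzero(m[y0:y1,x0:x1]);return xs.mean()+x0,ys.mean()+y0,len(xs)
B=(275,170,435,285)
C=cam('side')
for i in(b,a):
    r=red(i,B);print(r,plane(C,[r[:2]],.066))
E
```

```text
[ 0.54816359 -0.10583689  0.10750784] [-1.63591121 -3.16721874  5.62848865] [-0.38277081  0.15018194  0.02048608] 0.27959293348084097
(np.float64(315.55172413793105), np.float64(218.31034482758622), 29) [[ 0.45748492 -0.04687404  0.066     ]]
(np.float64(315.55172413793105), np.float64(218.31034482758622), 29) [[ 0.45748492 -0.04687404  0.066     ]]
```

View pics/w5.png

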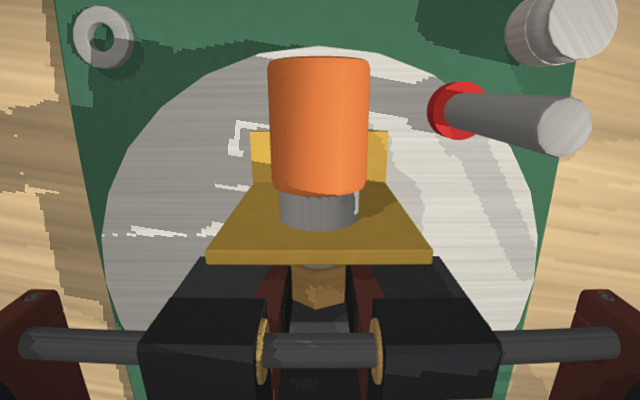

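The picture shows the fingers closed on the brass head at about (318,288). The turntable hasn't moved (collar pixel unchanged), and the opening of 24.6 mm matches the flats.

```bash
python3 -c "
from plant import *
print(finish_job())"
```

```text
the job is handed in; nothing more can be done
None
```

The job is handed in at about 12.5 s. The turntable sits in its detent and the fingers hold the bolt head still with 25 N. I kept clear of the other bench items; the hand-in gave no verdict back.

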